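Zero the dosing pump's lever and set it to the third click

ROBOT

A 7-joint arm with a two-finger parallel gripper is mounted at the origin on the work surface. World frame = base frame: x ahead of the robot, y to its left, z up, the work surface at z = 0. Lengths are in m, angles in rad, forces in N, time in s.
With the tool pointing down it reaches from about 0.4 to 0.85 m from the base axis. Payload 4.5 kg.
Tool frame: the origin (TCP) lies on the centre line of the jaws, within the pads' length; the fingertips stand 14 mm ahead of it and the grasp point (between the pads) lies 5 mm behind it (r.tcp_to_tips is the z of the fingertips in the tool frame, in m); z points along the fingers, y is the direction in which the jaws open and shut (so a half turn about z gives the same grasp; the last joint's range is limited). The gripper opens to 88 mm and grips with 3 to 60 N. Pads are 18 mm wide; open, the fingers measure 123 mm over their backs; the gripper's body (75 mm by 187 mm) begins 45 mm behind the grasp point.
Start: joints at [1.152, 0.689, -0.195, 1.565, 0.157, 0.902, -0.215], TCP at [0.273, -0.562, 0.253] pointing down, gripper open.
Joint ranges: [-3.01, 3.01], [-0.46, 2.08], [-1.47, 1.51], [0.13, 2.56], [-1, 4.14], [0.04, 2.09], [-2.66, 2.66]. Speed limits (rad/s): [2.57, 2.57, 3.14, 3.14, 3.14, 3.14, 3.14].

INTERFACE

Orientations are given as a unit quaternion [x, y, z, w].
In Python, from plant import r, viewer gives the robot as it stands.
- The arm moves only by the shell command python3 -m inch 'ROWS' [FORCE]. ROWS is JSON, a list of rows, each a list of 3 entries, a list of its own where there are three numbers: the closure, from 0 (fully open) to 1 (shut), then the shift along the tool's x, y, z in cm, then the turn about the tool's z in degrees. In form: [[fingers, [x, y, z], yaw], ...]. A call has 1 to 20 rows; each row is the pose to reach, as a shift and turn from the pose commanded when the call began, along the tool's axes at that moment; what a row does not reach only later rows make up. A row lasts 1/10 s, in which the tool goes at most 50 mm and 8.59 degrees, less where a joint would pass 70% of its speed; a pose out of reach is approached as far as the arm can. A call with a gripper value outside its range is refused whole. The fingers move at their own pace and stop on an object; FORCE is the grip in N (left out, the last holds). Time passes only in rows, so rows that repeat a pose let the fingers close. It gives the time, the measured TCP pose, the force and the opening at its end, in the units of the state.
- r.get_state(): the state, without advancing time (a new reading comes with each control period).
- viewer.snapshot(name): name is "side" or "top"; returns the picture (400x640x3 uint8, red, green, blue); there is no depth.
- viewer.camera_params(name): a dict with "intrinsics" (3x3 intrinsics, pixels), "world_to_cam" (4x4, takes a point from world to camera coordinates). Camera axes: x right, y up, looking along -z (the intrinsics and any distortion apply to the point x, -y, -z); pixel columns grow to the right and rows downward; lengths in m; the calibration is good to about 2 mm. A picture is of the moment at which its call begins. camera_params takes no time and is no camera call.
- r.finish_job(): hands the job in, once; it reports no verdict.
Trained networks look in the newest picture that a camera, given by its name, has taken for a name from the list of things; names that differ only in an ending like _2 or _b are one class to them, and where a whole thing is asked for, a point or a joint stands for the part that bears it (a point fixed in the world has none). Each returns a list of dicts, best first, with "p" (0 to 1); they miss things now and then, are a little off and sometimes report something else, mostly with a low value. They report only what shows in the picture. A call takes as long as a camera call.
- viewer.outline_of(camera, name): "pixels" (400x640 bool, what is visible of it) and "bbox" ([left, top, width, height] in pixels, round what is visible of it).
The state is a dict: "clock": time; "q": joint angles; "qd": joint speeds; "joint_torque": joint torques, N m; "tool_pos": TCP position; "eef_rot": TCP orientation; "contact_force": force on the tool from outside, world axes, zero at the start; "moment": the same for the moment, N m; "opening": opening from 0.0 (shut) to 1.0 (fully open).
Only numpy, scipy, OpenCV 4.12 (cv2) and the standard library are available. Lean on these libraries where they do the work, as an engineer would, in place of code of your own. Each camera call takes 0.05 s, during which the arm holds its last target.

TASK

On the bench dosing pump, push the blue dose lever back to its home stop (the end with the red bar) and let it rest there briefly. Then nudge it away from home one click at a time, pausing about half a second in each notch, and leave it seated in the third notch from home. Only push the lever, never take it between the fingers, and leave the two dropper bottles and the jar where they stand.

Things in the scene. Friction and masses are not known exactly. Their poses are not given: they have to be found in the camera images.
- pump: bench dosing pump, fixed: a white box with a flat aluminium deck, 170 (x) by 300 (y) by 55 mm high; origin at the centre of its underside, z up. The lever's slot runs along the pump's y at x = -20 mm; the lever's centre goes from y = -45 (home) to +45 mm. A grey pump head (68 mm across, 22 mm above the deck) sits at x = 38, y = 105 mm.
- home_mark (a point): centre of the red bar on the deck at the home end of the slot (bar 6 mm wide, 52 mm long across the slot, 2 mm high), 19 mm outward from the centre of the lever when that is at home. Beside the slot a black mark stands at each notch, home included, growing longer with the setting
- dose_top (a point): centre of the top face of the lever's blue knob, axes as the pump's. The knob is 18 mm along the slide (y), 28 mm across it (x) and reaches from 9 to 37 mm above the deck, on a thin steel stem
- dose (a joint): slide of the dose lever, m: 0 against the home stop, growing along the pump's +y away from the red bar. Notches every 15 mm: 0 (home), 0.015 (first), 0.030 (second), 0.045 (third) ... 0.090 (sixth, far stop). Leaving a notch takes 4 to 6 N of push; past half-way to the next it snaps forward into it by itself and stays there. It starts off home, in any notch or poised between two.
- bottle_a_mid (a point): amber dropper bottle with black dropper cap, 33 mm across, 100 mm tall, loose; point half-way up. To be left alone
- bottle_b_mid (a point): a second, identical dropper bottle, loose; point half-way up. To be left alone
- jar_mid (a point): white jar with white cap, 60 mm across, 70 mm tall, loose; point half-way up. To be left alone

How it is judged:
On the way, in this order (a step that is already met when the one before it is completed fails the run):
1. the lever rests at its home stop (value of joint dose below 0.003 m), for 0.2 s.
2. the lever rests in the first notch (value of joint dose between 0.011 and 0.019 m), for 0.2 s.
3. the lever rests in the second notch (value of joint dose between 0.026 and 0.034 m), for 0.2 s.
4. the lever rests in the third notch (value of joint dose between 0.041 and 0.049 m), for 0.2 s.
At the end, for the whole second after the job is handed in: The lever sits still in the third notch (joint 45 mm, within 3 mm), and both bottles and the jar are within 15 mm of where they stood (value of joint dose between 0.042 and 0.048 m and velocity of joint dose between -0.005 and 0.005 m/s and distance of each of bottle_a_mid, bottle_b_mid, jar_mid from where it was at the start of the episode below 0.015 m); the robot touches nothing.
It fails at once if the lever is taken between the fingers (the grasp point lies in its knob, or less than 12 mm above it, while the fingers touch it) (contact force between the fingers and dose above 0.5 N and x of the grasp point in the frame of dose_top between -0.014 and 0.014 m and y of the grasp point in the frame of dose_top between -0.008 and 0.008 m and z of the grasp point in the frame of dose_top between -0.04 and 0.012 m).
It fails at once if a bottle or the jar is shifted or lifted by more than 15 mm, or tipped (distance of any of bottle_a_mid, bottle_b_mid, jar_mid from where it was at the start of the episode above 0.015 m or angle between any of bottle_a_mid, bottle_b_mid, jar_mid's own z axis and vertical above 0.35 rad).
It also fails if it takes over 54 s, if anything falls off the work surface, if the arm or the gripper's body presses on something with over 40 N, if the wrist force passes 120 N, or if a joint passes its speed limit or range.

## Working session

There is one attempt and no reset: what is moved stays moved. The work goes in short steps, Python scripts to look and compute and a shell command to move; the robot and the scene stay as the last step left them, time stands still between calls to the robot, and variables do not carry over. Pictures are saved under pics/ and viewed, and the job is handed in when it is done.

```bash
ls; mkdir -p pics
python3 - <<'E'
from plant import r, viewer
import cv2
for n in ("side","top"):
    im=viewer.snapshot(n); cv2.imwrite(f"pics/{n}0.png",im[:,:,::-1])
    p=viewer.camera_params(n); print(n,p["intrinsics"],p["world_to_cam"])
s=r.get_state(); print(s)
E
```

```text
pics
side [[422.48873873   0.         321.61235057]
 [  0.         422.48873873 199.42954645]
 [  0.           0.           1.        ]] [[ 0.86480017 -0.5017606  -0.01889376 -0.4527561 ]
 [ 0.38326348  0.63532168  0.67042932 -0.28503378]
 [-0.3243914  -0.58702867  0.74173281 -0.73335849]
 [ 0.          0.          0.          1.        ]]
top [[365.69056173   0.         322.89054477]
 [  0.         365.69056173 203.29271036]
 [  0.           0.           1.        ]] [[-0.01743568 -0.99964237 -0.02027634  0.04138699]
 [ 0.99382535 -0.0195496   0.10921994 -0.54468611]
 [-0.10957727 -0.01824682  0.99381078 -0.87912314]
 [ 0.          0.          0.          1.        ]]
{'clock': 0.1, 'q': array([ 1.15180336,  0.6898868 , -0.19450994,  1.56625533,  0.15730251,
        0.90246504, -0.21511786]), 'qd': array([-0.0001442 , -0.00115316, -0.00036854, -0.00301084,  0.00152182,
        0.00061936,  0.00183347]), 'joint_torque': array([-3.43065927e-03, -5.28498244e+01, -1.27168044e+00, -1.53838331e+01,
       -5.26007975e-02,  1.94265514e-03,  3.46951447e-05]), 'tool_pos': array([ 0.27314504, -0.56155033,  0.25199417]), 'eef_rot': array([ 9.74475204e-01,  2.24493691e-01, -2.42330537e-04, -7.75216667e-04]), 'contact_force': array([-0.50252916, -0.14222739,  0.47364443]), 'moment': array([ 0.00611454, -0.01995501, -0.04481841]), 'opening': 0.9998885816676865}
```

View pics/side0.png

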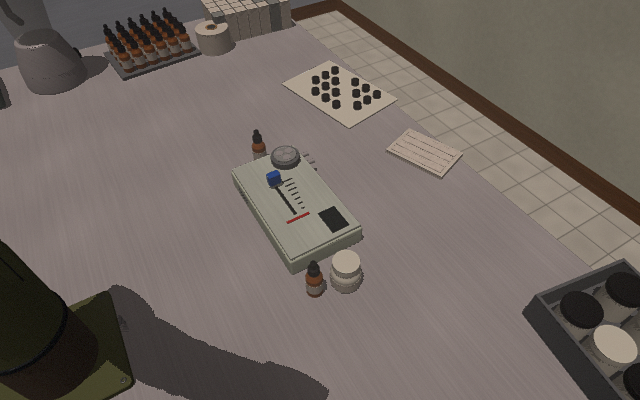

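View pics/top0.png

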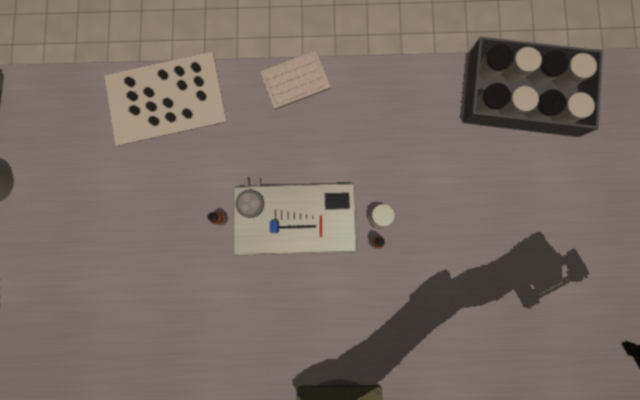

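The side view shows the knob at (274,178) and the red bar at (299,217). In the top view they are at (275,226) and (321,226). The lever is near its far end, the bottles and jar stand just off both ends of the pump, and the arm is out of view.

```bash
cat > h.py <<'E'
import numpy as np, cv2
from plant import r, viewer
from scipy.optimize import least_squares
from scipy.spatial.transform import Rotation as R
def proj(n,P):
    c=viewer.camera_params(n);K=np.array(c["intrinsics"]);T=np.array(c["world_to_cam"])
    P=np.atleast_2d(P);q=P@T[:3,:3].T+T[:3,3];q=q*[1,-1,-1]
    u=q@K.T;return u[:,:2]/u[:,2:]
def onplane(n,uv,z):
    return least_squares(lambda p:(proj(n,[p[0],p[1],z])-uv).ravel(),[.55,0]).x
def cen(m):
    v,u=np.nonzero(m);return np.array([u.mean(),v.mean()])
E
python3 - <<'E'
from h import *
for n in ("top","side"):
    im=viewer.snapshot(n)
    b=im.astype(int)
    for nm in ("pump","dose","bottle_a_mid","jar_mid"):
        for d in viewer.outline_of(n,nm)[:3]:
            m=np.array(d["pixels"]).astype(np.uint8);c=cen(m)
            z={"pump":.05,"dose":.055+.023,"bottle_a_mid":.05,"jar_mid":.035}[nm]
            print(n,nm,round(d["p"],2),d["bbox"],c.round(1),onplane(n,c,z).round(4))
            if nm=="pump": print(cv2.minAreaRect(np.argwhere(m)[:,::-1].astype(np.float32)))
    red=(b[:,:,0]>90)&(b[:,:,1]<60)&(b[:,:,2]<70)
    k,l,st,ce=cv2.connectedComponentsWithStats(red.astype(np.uint8))
    for i in range(1,k):
        if st[i,4]>8: print("red",st[i],ce[i].round(1),onplane(n,ce[i],.057))
    bl=(b[:,:,2]>b[:,:,0]+40)
    k,l,st,ce=cv2.connectedComponentsWithStats(bl.astype(np.uint8))
    for i in range(1,k):
        if st[i,4]>8: print("blue",st[i],ce[i].round(1),onplane(n,ce[i],.085))
    x=im[160:270,200:400] if n=="top" else im[130:310,210:390]
    cv2.imwrite(f"pics/z_{n}.png",cv2.resize(x,None,fx=4 if n=="top" else 3.3,fy=4 if n=="top" else 3.3,interpolation=cv2.INTER_CUBIC)[:,:,::-1])
E
```

```text
top pump 0.93 [234.0, 179.8, 123.9, 77.5] [293.3 218.8] [0.5067 0.1033]
((293.94696044921875, 216.082763671875), (75.96925354003906, 123.21599578857422), 88.9583740234375)
top pump 0.57 [207.1, 210.4, 20.2, 14.9] [217. 218.] [0.5121 0.2894]
((216.69232177734375, 218.03846740722656), (19.807729721069336, 12.355316162109375), 11.309932708740234)
top bottle_a_mid 0.72 [207.1, 208.4, 19.3, 16.7] [216.8 218.1] [0.512  0.2901]
top jar_mid 0.69 [366.9, 204.3, 26.0, 22.7] [380.4 216. ] [ 0.5107 -0.1096]
blue [271 221   7  11  73] [273.9 226.1] [0.48813814 0.14514044]
side pump 0.81 [231.1, 143.4, 130.9, 128.3] [295.4 207.6] [0.4994 0.0674]
((296.8619689941406, 203.957275390625), (128.9095001220703, 87.1933364868164), 57.80426788330078)
side dose 0.56 [269.0, 172.7, 9.4, 14.5] [272.8 177.8] [0.4873 0.1463]
side bottle_a_mid 0.6 [246.6, 129.8, 17.2, 28.8] [257.9 145.5] [0.5143 0.2935]
side jar_mid 0.75 [264.6, 168.1, 14.9, 15.6] [272.9 178.1] [0.502  0.1868]
side jar_mid 0.72 [230.7, 146.0, 132.2, 128.5] [295.4 207.7] [0.5043 0.0791]
side jar_mid 0.66 [328.3, 249.9, 33.1, 43.1] [345.1 271.1] [
[... 213 characters left out ...]
[162  33   5   4   9] [164.3  34.8] [0.47758917 0.96786436]
red [180  35   7   4  14] [182.9  36.2] [0.5278327 0.9243721]
red [105  37   4   4  10] [106.4  38.5] [0.30482128 1.04658016]
red [168  38   6   4  12] [170.8  40. ] [0.48566885 0.92052862]
red [156  42   7   4  14] [159.2  43.9] [0.44551848 0.91499163]
red [144  46   7   4  16] [146.9  47.8] [0.40448767 0.91153102]
red [132  50   6   4  15] [134.3  51.7] [0.36337805 0.90756936]
red [119  54   7   4  15] [121.6  55.9] [0.32283942 0.90284739]
red [287 212  23  12  52] [297.8 217.3] [0.48879047 0.03564308]
red [314 276   6   7  18] [316.7 279.2] [ 0.44943031 -0.11188204]
blue [266 170  14   9  68] [272.7 174. ] [0.48983746 0.15053016]
```

View pics/z_top.png

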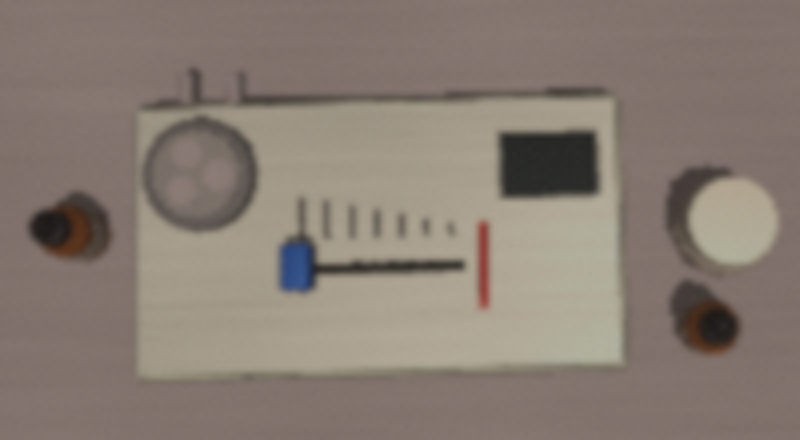

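View pics/z_side.png

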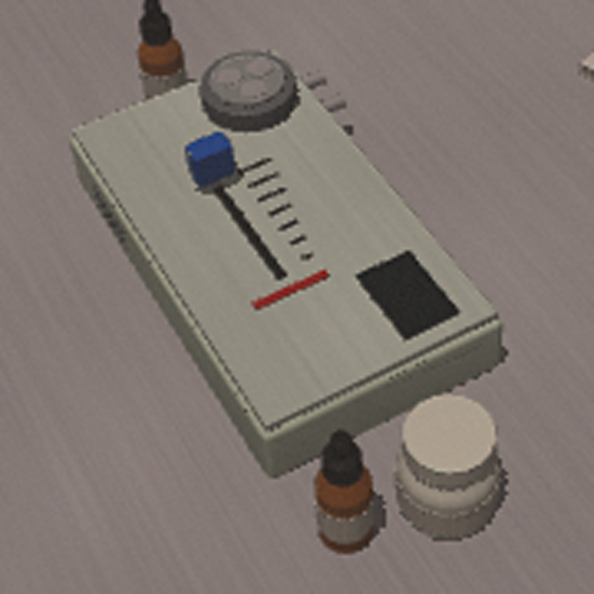

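Run:
```python
from h import *
T=[((85,150,55),(234.5,187.2)),((85,-150,55),(353.5,184.2)),((-85,-150,55),(356,251.2)),((-85,150,55),(234.5,254.5)),((-20,-64,57),(320.9,226.2)),((38,105,77),(250.2,203.6))]
S=[((85,-150,55),(360.6,227)),((-85,-150,55),(290.3,260.3)),((-85,150,55),(232.1,170.9)),((-20,-64,57),(297.9,217.7)),((38,105,77),(285.3,154.2))]
def W(p,L):
    return np.array([p[0],p[1],0])+np.array(L)/1000@R.from_euler('z',p[2]).as_matrix().T
def res(p):
    e=[proj("top",W(p,[a for a,_ in T]))-[b for _,b in T],proj("side",W(p,[a for a,_ in S]))-[b for _,b in S]]
    return np.vstack(e).ravel()
f=least_squares(res,[.5,.1,0],loss='soft_l1');p=f.x
print(p,np.degrees(p[2]),res(p).reshape(-1,2).round(1).tolist())
# knob joint: predict bbox centre of 8 corners
for y in (40,45,-45): print(y,W(p,[-20,y,92]))
for n,uv in (("top",(273.9,226.1)),("side",(272.7,174.0))):
    for z in (.078,.092):
        w=onplane(n,uv,z);print(n,z,(R.from_euler('z',-p[2]).apply([w[0]-p[0],w[1]-p[1],0])*1000).round(1))
np.save("pump.npy",p)
s=r.get_state();print(s["tool_pos"],R.from_quat(s["eef_rot"]).as_matrix().round(3))
```

```text
[0.50756733 0.09820781 0.00533121] 0.30545600443493337 [[-1.0, -2.1], [2.8, -2.3], [2.7, 1.2], [-1.3, 0.8], [1.0, -0.3], [-0.4, -0.9], [3.1, -1.2], [-1.2, 2.1], [-3.0, -2.2], [-0.1, 0.3], [-0.6, -0.3]]
40 [0.48735436 0.13810062 0.092     ]
45 [0.48732771 0.14310055 0.092     ]
-45 [0.48780751 0.05310183 0.092     ]
top 0.078 [-18.8  48.2   0. ]
top 0.092 [-19.5  46.    0. ]
side 0.078 [-15.   59.1   0. ]
side 0.092 [-20.   45.4   0. ]
[ 0.27346553 -0.56202808  0.25274208] [[ 0.899  0.438  0.   ]
 [ 0.438 -0.899 -0.   ]
 [-0.     0.    -1.   ]]
```

The fit puts the lever at y≈+45 (far stop), with knob centre at world (0.487, 0.143) and home at (0.488, 0.053). I'll move above a point beyond the knob with the fingers shut and the jaws turned across the slot.

```bash
python3 -m inch '[[1,[52,-57.8,0],-64.3],[1,[52,-57.8,0],-64.3],[1,[52,-57.8,0],-64.3],[1,[52,-57.8,0],-64.3],[1,[52,-57.8,0],-64.3],[1,[52,-57.8,0],-64.3],[1,[52,-57.8,0],-64.3],[1,[52,-57.8,0],-64.3],[1,[52,-57.8,0],-64.3],[1,[52,-57.8,0],-64.3],[1,[52,-57.8,0],-64.3],[1,[52,-57.8,0],-64.3],[1,[52,-57.8,0],-64.3],[1,[52,-57.8,0],-64.3],[1,[52,-57.8,0],-64.3],[1,[52,-57.8,0],-64.3],[1,[52,-57.8,0],-64.3],[1,[52,-57.8,0],-64.3],[1,[52,-57.8,0],-64.3],[1,[52,-57.8,0],-64.3]]' 10
python3 - <<'E'
from h import *
s=r.get_state();print(s["q"].round(2),s["tool_pos"],s["clock"],R.from_quat(s["eef_rot"]).as_matrix().round(3))
for n in ("top","side"):
    im=viewer.snapshot(n);cv2.imwrite(f"pics/a_{n}.png",im[:,:,::-1])
E
```

```text
clock: 2.6
tool_pos: [0.4881, 0.1833, 0.2527]
eef_rot: [0.706, 0.708, -0.001, 0.0]
contact_force: [0.2, -0.6, 0.2]
opening: 0.008
[-0.17  0.58 -0.45  1.87  0.35  0.77 -0.8 ] [0.4881026  0.18325142 0.25268377] 2.6 [[-0.002  1.    -0.   ]
 [ 1.     0.002 -0.001]
 [-0.001 -0.    -1.   ]]
```

View pics/a_top.png

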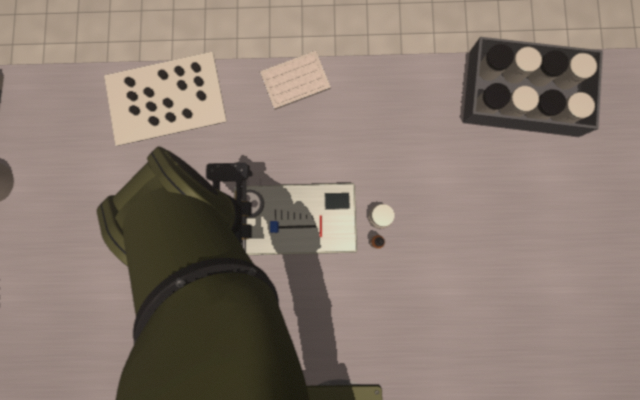

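View pics/a_side.png

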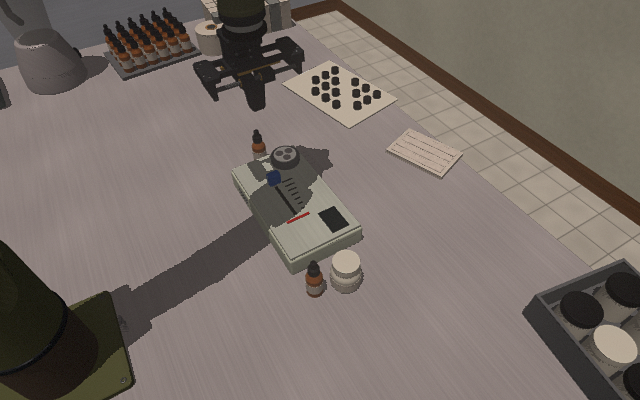

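The gripper is clear beyond the knob. In the side view the fingertips are at about (256,105), with the bottle at (257,145) behind. Now I'll descend beside the knob.

```bash
python3 -m inch '[[1,[-0.4,-0.4,3],0],[1,[-0.4,-0.4,7],0],[1,[-0.4,-0.4,11],0],[1,[-0.4,-0.4,14],0],[1,[-0.4,-0.4,16],0],[1,[-0.4,-0.4,17],0],[1,[-0.4,-0.4,17],0],[1,[-0.4,-0.4,17],0]]'
python3 - <<'E'
from h import *
for n in ("top","side"):
    im=viewer.snapshot(n);cv2.imwrite(f"pics/b_{n}.png",cv2.resize(im[100:300,180:420],None,fx=3,fy=3)[:,:,::-1])
E
```

```text
clock: 3.5
tool_pos: [0.4847, 0.1813, 0.0834]
eef_rot: [0.706, 0.708, 0.001, 0.0]
contact_force: [1.6, 0.1, 0.1]
opening: 0.005
```

View pics/b_side.png

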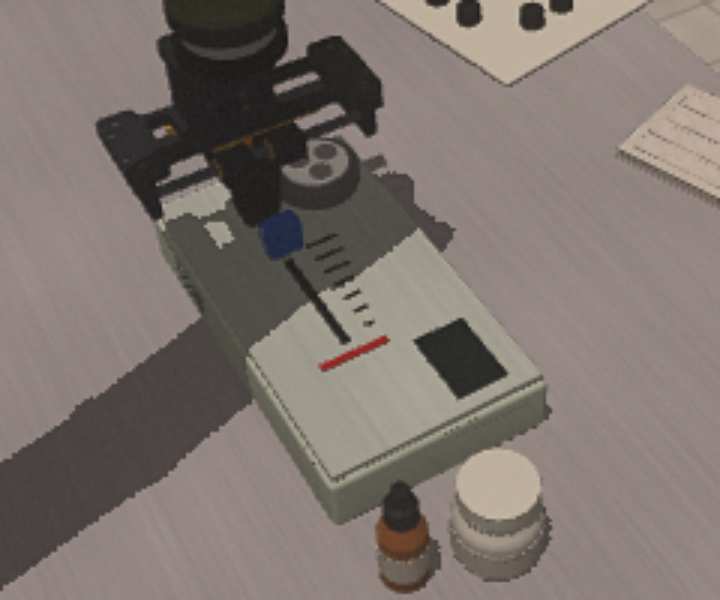

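```bash
python3 -m inch '[[1,[-0.7,0,0],0],[1,[-1.4,0,0],0],[1,[-2.1,0,0],0],[1,[-2.8,0,0],0],[1,[-3.5,0,0],0],[1,[-4.2,0,0],0],[1,[-4.9,0,0],0],[1,[-5.6,0,0],0],[1,[-6.3,0,0],0],[1,[-7,0,0],0],[1,[-7.7,0,0],0],[1,[-8.4,0,0],0],[1,[-9,0,0],0],[1,[-9.6,0,0],0],[1,[-10,0,0],0],[1,[-10.2,0,0],0],[1,[-10.2,0,0],0]]'
python3 - <<'E'
from h import *
for n in ("top","side"):
    im=viewer.snapshot(n);cv2.imwrite(f"pics/c_{n}.png",cv2.resize(im[100:300,180:420],None,fx=3,fy=3)[:,:,::-1])
print(r.get_state()["contact_force"])
E
```

```text
clock: 5.3
tool_pos: [0.4846, 0.0777, 0.0827]
eef_rot: [0.706, 0.708, -0.001, 0.001]
contact_force: [0.6, 0.4, 0.2]
opening: 0.006
[-0.31371425  0.29116665  0.34546274]
```

View pics/c_side.png

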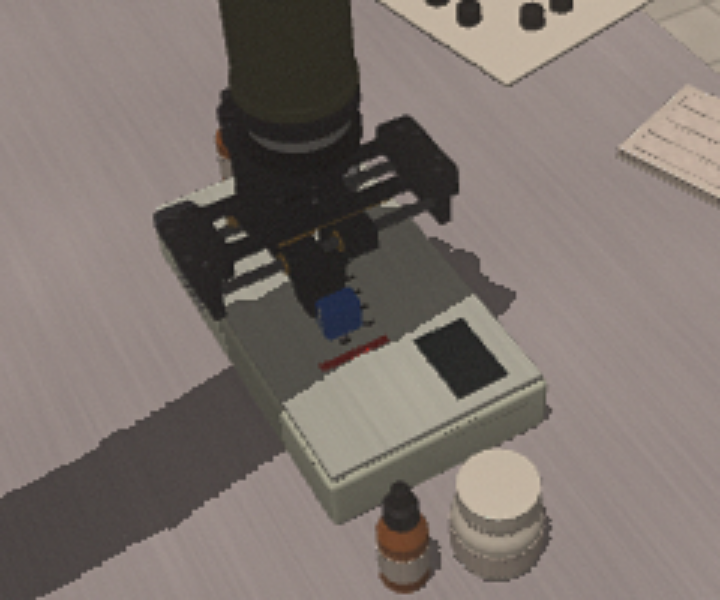

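View pics/c_top.png

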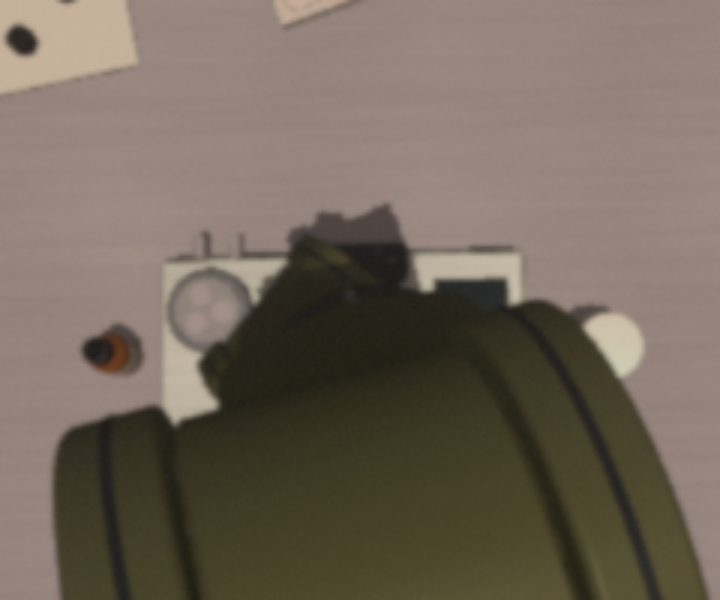

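```bash
cat >> h.py <<'E'
def knob(tag):
    im=viewer.snapshot("side");b=im.astype(int)
    cv2.imwrite(f"pics/{tag}.png",cv2.resize(im[100:300,180:420],None,fx=3,fy=3)[:,:,::-1])
    bl=((b[:,:,2]>b[:,:,0]*1.5+12)&(b[:,:,2]>45)).astype(np.uint8)
    bl[:150]=0;bl[260:]=0;bl[:,:250]=0;bl[:,330:]=0
    k,l,st,ce=cv2.connectedComponentsWithStats(bl)
    i=1+np.argmax(st[1:,4]);c=ce[i];p=np.load("pump.npy");out=[]
    for z in (.083,):
        w=onplane("side",c,z);out.append((R.from_euler('z',-p[2]).apply([w[0]-p[0],w[1]-p[1],0])*1000)[:2].round(1))
    print("knob",st[i],c.round(1),out)
    # expected column/row of box silhouette centroid for each notch
    for d in range(0,91,15):
        L=np.array([[-20+a,d-45+e,z] for a in(-14,14) for e in (-9,9) for z in (64,92)])/1000
        W=L@R.from_euler('z',p[2]).as_matrix().T+[p[0],p[1],0]
        q=proj("side",W);h=cv2.convexHull(q.astype(np.float32));x0=q.min(0);x1=q.max(0)
        print(d,x0.round(1),x1.round(1))
E
python3 -c "
from h import *
knob('d_side')
print(r.get_state()['contact_force'])"
```

```text
knob [285 196  15  17 159] [293.1 203.6] [array([-19.1, -45.2])]
0 [284.1 195.3] [301.3 215.3]
15 [280.8 190.7] [297.8 210.6]
30 [277.5 186.3] [294.5 205.9]
45 [274.3 181.9] [291.2 201.3]
60 [271.2 177.6] [287.9 196.9]
75 [268.1 173.4] [284.8 192.5]
90 [265.1 169.3] [281.7 188.2]
[ 0.09281789 -0.35382238  0.398781  ]
```

The knob box (285–300, 196–213) matches the home position. I'll press gently to confirm the stop.

```bash
python3 -m inch '[[1,[-0.2,0,0],0],[1,[-0.4,0,0],0],[1,[-0.6,0,0],0],[1,[-0.7,0,0],0],[1,[-0.7,0,0],0]]'; python3 -c "
from h import *
knob('e_side')
print(r.get_state()['contact_force'])"
```

```text
clock: 5.95
tool_pos: [0.4847, 0.0753, 0.0828]
eef_rot: [0.705, 0.71, 0.002, -0.001]
contact_force: [-1.4, 6.5, -0.8]
opening: 0.006
knob [286 196  14  17 155] [293.1 203.6] [array([-19.1, -45.4])]
0 [284.1 195.3] [301.3 215.3]
15 [280.8 190.7] [297.8 210.6]
30 [277.5 186.3] [294.5 205.9]
45 [274.3 181.9] [291.2 201.3]
60 [271.2 177.6] [287.9 196.9]
75 [268.1 173.4] [284.8 192.5]
90 [265.1 169.3] [281.7 188.2]
[-1.39606078  5.54984202 -0.79072842]
```

Home is confirmed: about 6 N of resistance and the knob did not move. Next I'll back off, lift over, and come down on the red-bar side.

```bash
python3 -m inch '[[1,[0.8,0,0],0],[1,[1.6,0,0],0],[1,[1.6,0,-2.5],0],[1,[1.6,0,-5],0],[1,[1.6,0,-5],0],[1,[-1,0,-5],0],[1,[-3.5,0,-5],0],[1,[-5.6,0,-5],0],[1,[-5.6,0,-5],0],[1,[-5.6,0,-3],0],[1,[-5.6,0,-1],0],[1,[-5.6,0,0],0],[1,[-5.6,0,0],0],[1,[-5.6,0,0],0]]'; python3 -c "
from h import *
knob('f_side')
print(r.get_state()['contact_force'])"
```

```text
clock: 7.4
tool_pos: [0.4849, 0.0169, 0.0828]
eef_rot: [0.705, 0.709, -0.0, -0.0]
contact_force: [0.2, 0.4, 0.4]
opening: 0.003Traceback (most recent call last):
  File "<string>", line 3, in <module>
    knob('f_side')
    ~~~~^^^^^^^^^^
  File "h.py", line 19, in knob
    i=1+np.argmax(st[1:,4]);c=ce[i];p=np.load("pump.npy");out=[]
        ~~~~~~~~~^^^^^^^^^^
    return _wrapfunc(a, 'argmax', axis=axis, out=out, **kwds)
    return bound(*args, **kwds)
ValueError: attempt to get argmax of an empty sequence
```

View pics/f_side.png

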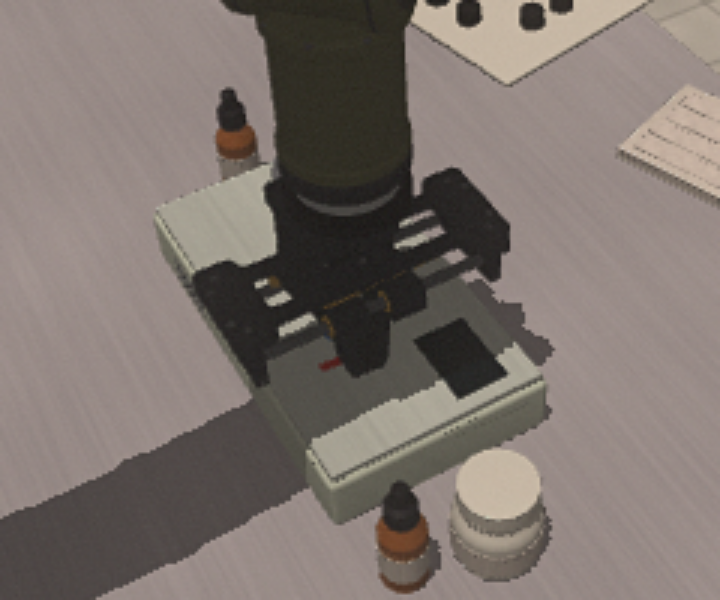

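The fingers now hide the knob, so I'll creep forward and use the force to feel contact.

```bash
f() { python3 -c "
from plant import r
s=r.get_state();print(s['clock'],s['tool_pos'].round(4),s['contact_force'].round(1))"; }
python3 -m inch '[[1,[0.6,0,0],0],[1,[1.2,0,0],0],[1,[1.4,0,0],0],[1,[1.4,0,0],0]]'; python3 -m inch '[[1,[0.2,0,0],0],[1,[0.2,0,0],0]]' | grep -E "pos|force"; python3 -m inch '[[1,[0.2,0,0],0],[1,[0.2,0,0],0]]'| grep -E "pos|force"
```

```text
clock: 7.85
tool_pos: [0.485, 0.031, 0.083]
eef_rot: [0.705, 0.709, 0.0, 0.0]
contact_force: [1.0, 0.0, -0.9]
opening: 0.001
tool_pos: [0.4849, 0.0324, 0.0827]
contact_force: [-0.1, 0.8, -0.6]
tool_pos: [0.4848, 0.0344, 0.0827]
contact_force: [-0.1, -0.3, 0.0]
```

```bash
python3 -m inch '[[1,[0.1,0,0],0],[1,[0.1,0,0],0]]'| grep -E "pos|force"; python3 -m inch '[[1,[0.1,0,0],0],[1,[0.1,0,0],0]]' | grep -E "pos|force"
```

```text
tool_pos: [0.4848, 0.0353, 0.0827]
contact_force: [0.2, 0.2, 0.7]
tool_pos: [0.4848, 0.0363, 0.0827]
contact_force: [-0.5, 0.7, 0.4]
```

```bash
python3 -m inch '[[1,[0.15,0,0],0],[1,[0.15,0,0],0]]'| grep -E "pos|force"; python3 -m inch '[[1,[0.15,0,0],0],[1,[0.15,0,0],0]]' | grep -E "pos|force"
```

```text
tool_pos: [0.4848, 0.0373, 0.0827]
contact_force: [-0.1, -1.6, 0.5]
tool_pos: [0.4847, 0.0383, 0.0827]
contact_force: [0.7, -3.0, 0.3]
```

```bash
python3 -c "
from h import *
im=viewer.snapshot('side');cv2.imwrite('pics/g.png',cv2.resize(im[140:260,230:370],None,fx=5,fy=5,interpolation=cv2.INTER_CUBIC)[:,:,::-1])"
```

```text
(no output)
```

View pics/g.png

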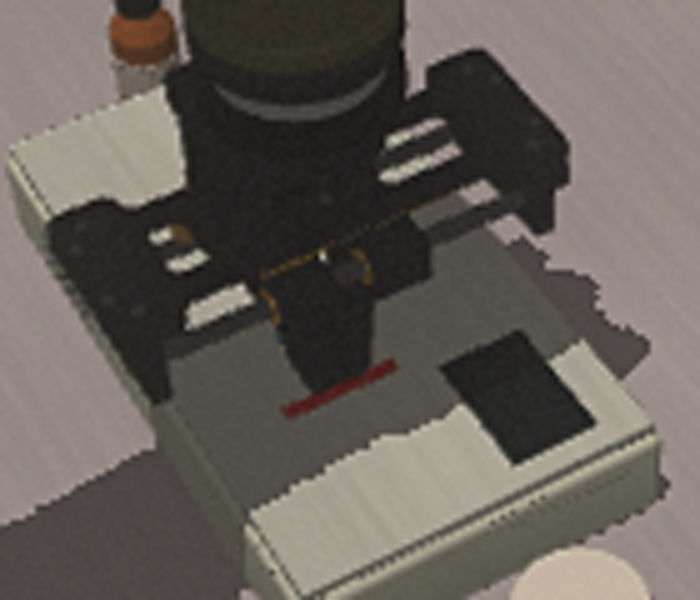

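The fingers touched the knob at y≈0.037 and the force is now 3 N. That puts the snap point near 0.045.

```bash
python3 -m inch '[[1,[0.15,0,0],0],[1,[0.3,0,0],0],[1,[0.3,0,0],0]]'| grep -E "pos|force"; python3 -m inch '[[1,[0.15,0,0],0],[1,[0.15,0,0],0]]' | grep -E "pos|force"
```

```text
tool_pos: [0.4847, 0.0415, 0.0827]
contact_force: [1.5, -5.0, 1.1]
tool_pos: [0.4848, 0.045, 0.0827]
contact_force: [0.0, 0.2, 0.5]
```

The force dropped to zero at 0.045, so the lever snapped into the first notch. I'll hold, then repeat. Next contact should be at about 0.052 and the snap at about 0.060.

```bash
python3 -m inch '[[1,[0,0,0],0],[1,[0,0,0],0],[1,[0,0,0],0],[1,[0,0,0],0],[1,[0,0,0],0],[1,[0,0,0],0]]'| grep -E "pos|force"; python3 -m inch '[[1,[0.2,0,0],0],[1,[0.4,0,0],0],[1,[0.5,0,0],0],[1,[0.5,0,0],0]]' | grep -E "pos|force"
python3 -m inch '[[1,[0.2,0,0],0],[1,[0.2,0,0],0]]' | grep -E "pos|force"
python3 -m inch '[[1,[0.2,0,0],0],[1,[0.2,0,0],0]]' | grep -E "pos|force"
```

```text
tool_pos: [0.4848, 0.0438, 0.0827]
contact_force: [-0.1, -0.5, 0.5]
tool_pos: [0.4848, 0.049, 0.0827]
contact_force: [-0.3, -1.1, -0.3]
tool_pos: [0.4848, 0.0511, 0.0827]
contact_force: [0.6, 0.0, -0.1]
tool_pos: [0.4847, 0.0524, 0.0827]
contact_force: [0.1, -1.5, 0.3]
```

Contact at 0.052 confirms the lever is in the first notch.

```bash
python3 -m inch '[[1,[0.15,0,0],0],[1,[0.3,0,0],0],[1,[0.4,0,0],0],[1,[0.4,0,0],0]]'| grep -E "pos|force"; python3 -m inch '[[1,[0.15,0,0],0],[1,[0.15,0,0],0]]' | grep -E "pos|force"
```

```text
tool_pos: [0.4846, 0.0554, 0.0827]
contact_force: [0.1, -6.2, 0.4]
tool_pos: [0.4847, 0.0576, 0.0827]
contact_force: [-0.2, -2.3, -0.2]
```

```bash
python3 -m inch '[[1,[0,0,0],0],[1,[0,0,0],0]]'| grep -E "pos|force"
```

```text
tool_pos: [0.4847, 0.059, 0.0827]
contact_force: [-0.3, 0.3, -0.0]
```

```bash
python3 -m inch '[[1,[0.1,0,0],0],[1,[0.15,0,0],0],[1,[0.15,0,0],0],[1,[0.15,0,0],0],[1,[0.15,0,0],0],[1,[0.15,0,0],0],[1,[0.15,0,0],0],[1,[0.15,0,0],0]]'| grep -E "pos|force"; python3 -m inch '[[1,[0.2,0,0],0],[1,[0.4,0,0],0],[1,[0.5,0,0],0],[1,[0.5,0,0],0]]' | grep -E "pos|force"
python3 -m inch '[[1,[0.2,0,0],0],[1,[0.2,0,0],0]]' | grep -E "pos|force"
python3 -m inch '[[1,[0.15,0,0],0],[1,[0.15,0,0],0]]' | grep -E "pos|force"
```

```text
tool_pos: [0.4847, 0.0596, 0.0827]
contact_force: [0.2, -0.7, -0.0]
tool_pos: [0.4847, 0.0651, 0.0827]
contact_force: [1.0, 0.1, -1.1]
tool_pos: [0.4846, 0.0668, 0.0827]
contact_force: [0.4, -0.7, 0.7]
tool_pos: [0.4846, 0.0676, 0.0827]
contact_force: [0.4, -2.2, 0.4]
```

Contact at about 0.067 confirms the second notch. Now the last click, with the snap expected near 0.075.

```bash
python3 -m inch '[[1,[0.15,0,0],0],[1,[0.3,0,0],0],[1,[0.4,0,0],0],[1,[0.4,0,0],0]]'| grep -E "pos|force"; python3 -m inch '[[1,[0.15,0,0],0],[1,[0.15,0,0],0],[1,[0.15,0,0],0]]' | grep -E "pos|force"
```

```text
tool_pos: [0.4846, 0.071, 0.0827]
contact_force: [0.5, -4.4, 1.1]
tool_pos: [0.4848, 0.0751, 0.0827]
contact_force: [-0.1, -0.5, 0.3]
```

```bash
python3 -m inch '[[1,[0.1,0,0],0],[1,[0.15,0,0],0],[1,[0.15,0,0],0],[1,[0.15,0,0],0],[1,[0.15,0,0],0],[1,[0.15,0,0],0],[1,[0.15,0,0],0]]'| grep -E "pos|force"; python3 -m inch '[[1,[-1,0,0],0],[1,[-2,0,0],0],[1,[-2,0,0],0],[1,[-2,0,-4],0],[1,[-2,0,-8],0],[1,[-5,0,-12],0],[1,[-9,0,-14],0],[1,[-13,0,-14],0],[1,[-17,0,-14],0],[1,[-21,0,-14],0],[1,[-25,0,-14],0],[1,[-29,0,-14],0],[1,[-29,0,-14],0],[1,[-29,0,-14],0]]'
python3 -c "
from h import *
knob('k')
im=viewer.snapshot('top');cv2.imwrite('pics/k_top.png',cv2.resize(im[160:270,200:400],None,fx=4,fy=4,interpolation=cv2.INTER_CUBIC)[:,:,::-1])"
```

```text
tool_pos: [0.4846, 0.0752, 0.0827]
contact_force: [0.0, -0.1, -0.6]
clock: 16.2
tool_pos: [0.4853, -0.2158, 0.2224]
eef_rot: [0.707, 0.708, -0.0, -0.0]
contact_force: [0.8, 0.7, -0.4]
opening: 0.004
knob [275 183  15   9  80] [282.1 186.9] [array([-16.8,   8.7])]
0 [284.1 195.3] [301.3 215.3]
15 [280.8 190.7] [297.8 210.6]
30 [277.5 186.3] [294.5 205.9]
45 [274.3 181.9] [291.2 201.3]
60 [271.2 177.6] [287.9 196.9]
75 [268.1 173.4] [284.8 192.5]
90 [265.1 169.3] [281.7 188.2]
```

View pics/k_top.png

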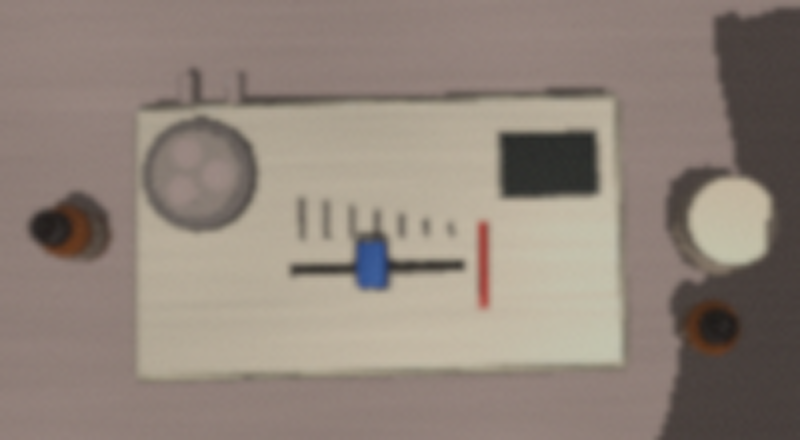

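View pics/k.png

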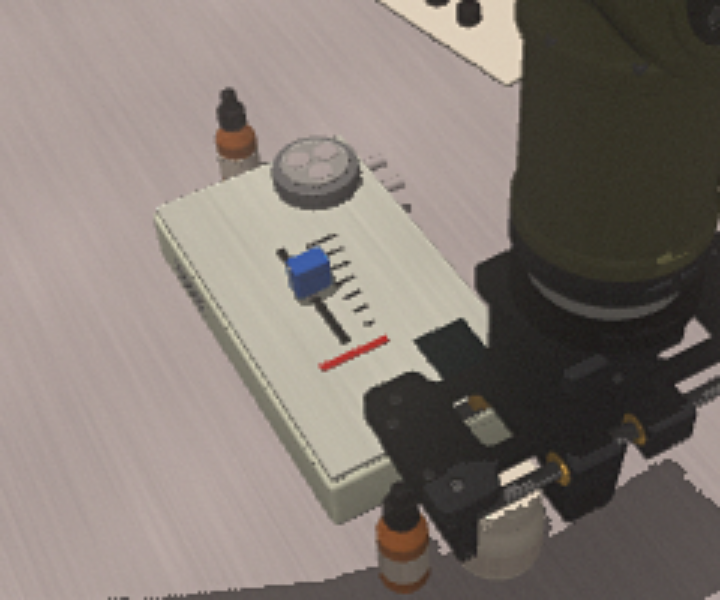

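Top view: the knob at zoomed x≈373 lines up with the fourth mark from the red bar at x≈377, which is the third notch with home counted as zero. The same few pixels of parallax showed at the start. The bottles at (60,230) and (712,327) and the jar at (733,220) have not moved, and the arm is clear.

```bash
python3 -c "
from plant import r
print(r.finish_job())"
```

```text
the job is handed in; nothing more can be done
None
```

The lever is seated in the third notch from home, and I handed the job in at about 16 s. I pushed it with the fingers shut from its far stop to home, then nudged it back out one notch at a time.

- **Home:** the lever resisted with about 6 N and did not move, and the camera showed the knob at −45 mm.
- **First and second notch:** the force fell to zero at each click. After a pause of at least half a second, contact came again 15 mm further on each time.
- **Third notch:** the force also fell to zero here. After the arm was clear, the top view showed the knob at the fourth mark counting home, and its side-view box fits 45 mm.
- **Bottles and jar:** all three look unmoved in the last pictures, and the arm touches nothing.

**Checks that failed or disagreed:**
- Side-view knob detection failed once, while the gripper hid the knob; I relied on force there.
- In the last picture the colour check caught only part of the knob, so its raw centre read +8.7 mm instead of 0. I went by the knob's box and the top view.
- The pump's fitted position was about 3 mm off from where contact was felt.
- At the second notch, zero force alone did not prove the click. I pushed 1.5 mm further, and the next contact confirmed it.

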